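# Knock out the pellet die in the weighing hood

## Robot

A 6-joint arm with a two-finger parallel gripper is mounted at the origin on the work surface. World frame = base frame: x ahead of the robot, y to its left, z up, the work surface at z = 0. Lengths are in m, angles in degrees, forces in N, time in s.
With the tool pointing down it reaches from about 0.4 to 0.825 m from the base axis. Payload 7 kg.
Tool frame: the origin (TCP) lies on the mounting face of the last link; the fingertips stand 178 mm ahead of it and the grasp point (between the pads) lies 159 mm ahead of it; z points along the fingers, y is the direction in which the jaws open and shut (so a half turn about z gives the same grasp; the last joint's range is limited). The gripper opens to 88 mm and grips with 3 to 60 N. Pads are 19 mm wide; open, the fingers measure 130 mm over their backs; the gripper's body (78 mm by 193 mm) begins 47 mm behind the grasp point.
Start: joints at [-49.899, 20.546, 0.682, 0, -70.136, -16.507], TCP at [0.27, -0.619, 0.405] pointing down, gripper open.
Joint ranges: [-176.03, 176.03], [-82.01, 121.73], [-58.28, 71.71], [-173.87, 95.51], [-174.79, -0.11], [-173.66, 173.66]. Speed limits (degrees/s): [136.94, 136.94, 172.46, 180, 180, 180].

## Interface

Orientations are given as [roll, pitch, yaw] about the fixed x, y, z axes, in that order (R = Rz(yaw) Ry(pitch) Rx(roll)).
In Python, from plant import r gives the robot as it stands. The module is installed in compiled form; this text tells all that it offers.
- The arm moves only by the tool carry_out, never from a script. Its argument "plan" is a list of rows, each a list of 3 entries, a list of its own where there are three numbers: the shift along the tool's x, y, z in m, then the turn, a rotation vector about the tool's x, y, z in degrees, then the closure in counts, from 0 (fully open) to 255 (shut). In form: [[[x, y, z], [ax, ay, az], hand], ...]. A call has 1 to 12 rows; each row shifts and turns the commanded pose from where the row before left it, along the tool's axes as they then stand; what a row does not reach is not made up. A row lasts 1/12 s, in which the tool goes at most 41.7 mm and 7.16 degrees, less where a joint would pass 70% of its speed; a pose out of reach is approached as far as the arm can. A call is refused whole if a number of a shift passes 0.0417 or a number of a turn 7.16, either way. A call with a gripper value outside its range is refused whole. The fingers move at their own pace and stop on an object; "grip_force" is the grip in N (left out, the last holds). Time passes only in rows, so rows that do not move let the fingers close. It gives the time, the measured TCP pose, the force and the opening at its end, in the units of the state.
- r.get_state(): the state, without advancing time (a new reading comes with each control period).
- r.capture(name): name is "scene" or "top"; returns the picture (384x512x3 uint8, red, green, blue); there is no depth.
- r.get_calibration(name): a dict with "K" (3x3 intrinsics, pixels), "rvec" (rotation vector, rad) and "tvec" (3), from world to camera coordinates, as OpenCV has them. Camera axes: x right, y down, z forward; pixel columns grow to the right and rows downward; lengths in m; the calibration is good to about 2 mm. A picture is of the moment at which its call begins. get_calibration takes no time and is no camera call.
- r.close_job(): hands the job in, once; it reports no verdict.
The state is a dict: "time_s": time; "joints": joint angles; "qd": joint speeds; "joint_torque": joint torques, N m; "tcp_pos": TCP position; "eef_rot": TCP orientation; "contact_force": force on the tool from outside, world axes, zero at the start; "moment": the same for the moment, N m; "gripper_width": finger opening in m.
Only numpy, scipy, OpenCV 4.12 (cv2) and the standard library are available. Lean on these libraries where they do the work, as an engineer would, in place of code of your own. Each camera call takes 0.05 s, during which the arm holds its last target. There are 200 camera calls.

## Task

Two small hand dies are bolted to the bench, one with a round body and one with a square body. Pick up the mallet and, with it held in the gripper, drive the round die's plunger fully home, leaving the square die's plunger alone and never touching the round die's plunger with the gripper itself. Then stand the mallet back on the bench on its head, clear of the dies, and let go.

Things in the scene. Friction and masses are not known exactly. Their poses are not given: they have to be found in the camera images.
- mallet: Mallet, 0.28-0.42 kg, standing on its head: upright steel cylinder, 44 mm dia, 64 high, white faces. Origin: centre of the lower face, z up. Level flat-sided wooden handle along -x (start: within 0.7 rad of world -x), ending 140 mm from the origin, 18 wide (y), 24 high, centreline 34 mm above the origin. Balance point 7 mm from head axis; good grip: from above, 55 mm from head axis.
- round_cap (a point): Steel cap of the round die's plunger, the thing to strike: disc 34 mm dia, 8 thick. Origin: centre of its top face, z up; 78 mm above the bench when up, 62 mm when fully home (2 mm gap left below). The grey metal die under it is fixed: round body 60 mm dia, 52 high, on a round foot 90 mm dia, 10 high, coaxial. The two dies and the mallet swap places at random.
- round_plunger (a joint): Travel of the round die's plunger in m: 0 fully up, 0.016 fully home at its stop; starts at 0 to 0.003. It goes straight down against a spring and a tight seal: about 5 N to start it, 7 N near the bottom, 1-2 N more when fast. The seal holds it where it is left; it does not spring back.
- square_plunger (a joint): Travel of the square die's plunger, likewise; it must stay up (starts at 0 to 0.003). Cap and heights equal the round die's, but its fixed body is 56 mm square on an 84 mm square foot. The dies and the mallet's head stand side by side (along y), centres at least 150 mm apart.
Things that resemble listed ones, but are neither listed nor needed, are in the scene too. Leave any brown or yellow look-alike of the part that bears round_cap alone.

How it is judged:
By the outcome, as a careful person would: the job done as asked, in the order asked, and still so for the second after the job is handed in, with the robot touching nothing.
It also fails if it takes over 48 s, if anything falls off the work surface, if the arm or the gripper's body presses on something with over 40 N, if the wrist force passes 120 N, or if a joint passes its speed limit or range.

## Working session

There is one attempt and no reset: what is moved stays moved. The work goes in short steps, Python scripts to look and compute and a tool call to move; the robot and the scene stay as the last step left them, time stands still between calls to the robot, and variables do not carry over. Pictures are saved under pics/ and viewed, about 8 in all and at most 12, crops included, and the job is handed in when it is done.

Besides the shell and the picture viewer there is one more tool, called after "Request:" by a JSON object that holds its "fn" and its "kwargs". carry_out: Moves the arm, as the interface text tells. Its arguments: {"type":"object","properties":{"plan":{"type":"array","items":{"type":"array"}},"grip_force":{"type":"number"}},"required":["plan"]}

```bash
mkdir -p pics; cat > h.py <<'E'
import numpy as np,cv2
from plant import r
def snap(n,f):
    im=r.capture(n); cv2.imwrite('pics/'+f,im[:,:,::-1]); return im
def cal(n):
    c=r.get_calibration(n); K=np.array(c['K'],float); R=cv2.Rodrigues(np.array(c['rvec'],float))[0]; t=np.array(c['tvec'],float).ravel(); return K,R,t
def onz(n,uv,z):
    K,R,t=cal(n); uv=np.atleast_2d(np.array(uv,float)); d=(R.T@np.linalg.inv(K)@np.c_[uv,np.ones(len(uv))].T).T; C=-R.T@t
    return C+d*((z-C[2])/d[:,2])[:,None]
def proj(n,p):
    K,R,t=cal(n); q=(R@np.atleast_2d(p).T).T+t; q=(K@q.T).T; return q[:,:2]/q[:,2:]
E
python3 - <<'E'
from h import *
a=snap('top','t1.png'); b=snap('scene','s1.png')
for n in('top','scene'):
    K,R,t=cal(n); print(n,K.round(1).tolist(),(-R.T@t).round(3),R.round(2).tolist())
print(r.get_state())
E
```

```text
top [[483.9, 0.0, 244.9], [0.0, 483.9, 189.9], [0.0, 0.0, 1.0]] [ 0.485 -0.011  1.131] [[0.02, -1.0, -0.02], [-1.0, -0.02, -0.08], [0.08, 0.02, -1.0]]
scene [[348.6, 0.0, 256.2], [0.0, 348.6, 192.0], [0.0, 0.0, 1.0]] [1.049 0.361 0.584] [[-0.61, 0.79, 0.01], [0.5, 0.4, -0.77], [-0.61, -0.47, -0.64]]
{'time_s': 0.1, 'joints': array([-4.98976686e+01,  2.05872340e+01,  6.38641104e-01, -1.73605754e-02,
       -7.01351235e+01, -1.65064176e+01]), 'qd': array([-0.0900685 , -0.12293815,  0.07756833,  0.09486607,  0.0979428 ,
       -0.01685323]), 'joint_torque': array([-9.47032167e-04, -5.84159231e+01,  2.93752599e+01,  7.01544598e+00,
        1.01544600e-02, -5.07614857e-05]), 'tcp_pos': array([ 0.27011389, -0.61841013,  0.40381555]), 'eef_rot': array([ 1.79915096e+02, -8.13956536e-03, -1.56409991e+02]), 'contact_force': array([-0.50790757,  0.73889212,  0.05599621]), 'moment': array([-0.00789128,  0.0160252 ,  0.00271566]), 'gripper_width': 0.08739293929668789}
```

View pics/t1.png

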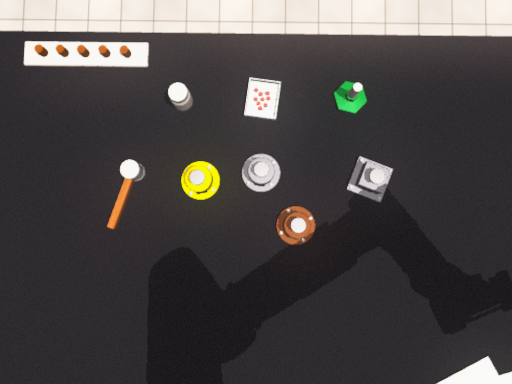

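View pics/s1.png

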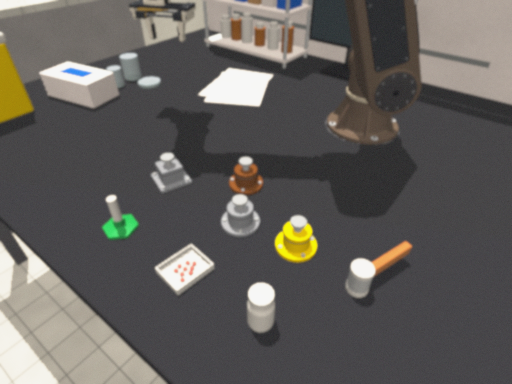

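The top view shows the mallet head at about (130,170) with its handle running to (112,227). The grey round die is at (261,172), the square die at (372,178), and the yellow and brown look-alikes at (200,180) and (297,225). Next I measure these.

```bash
python3 - <<'E'
from h import *
im=cv2.imread('pics/t1.png'); hsv=cv2.cvtColor(im,cv2.COLOR_BGR2HSV)
def comp(m,box):
    u0,v0,u1,v1=box; mm=np.zeros(m.shape,np.uint8); mm[v0:v1,u0:u1]=m[v0:v1,u0:u1]
    n,l,s,c=cv2.connectedComponentsWithStats(mm); k=1+s[1:,4].argmax()
    cs,_=cv2.findContours((l==k).astype(np.uint8),0,cv2.CHAIN_APPROX_NONE); return c[k],s[k],cs[0][:,0]
H,S,V=cv2.split(hsv)
w=((S<40)&(V>235)).astype(np.uint8)
for nm,box,z in(('head',(110,150,155,190),.064),):
    c,s,ct=comp(w,box); print(nm,c,s,onz('top',c,z).round(4)); print(cv2.minEnclosingCircle(ct))
o=((H<18)&(S>150)&(V>90)).astype(np.uint8)
c,s,ct=comp(o,(95,165,150,240)); rr=cv2.minAreaRect(ct); bp=cv2.boxPoints(rr); print('handle',c,s,rr); print(onz('top',bp,.046).round(4)); print(onz('top',c,.046))
# dies: grey foot circle
g=((V>70)).astype(np.uint8)
c,s,ct=comp(g,(235,145,288,198)); print('foot',c,s,cv2.minEnclosingCircle(ct), onz('top',cv2.fitEllipse(ct)[0],.01))
print(V[150:195:3,240:284:3])
cs=onz('scene',[240,201],.078);print('scene cap approx',cs)
print(proj('top',onz('top',[261,172],.01)))
big=cv2.resize(im[130:240,90:310],None,fx=3.6,fy=3.6,interpolation=cv2.INTER_CUBIC); cv2.imwrite('pics/t1b.png',big)
E
```

```text
head [129.0503876  168.67829457] [121 160  18  18 258] [[0.6088 0.2713 0.064 ]]
((129.13218688964844, 168.79310607910156), 9.188576698303223)
handle [119.51093439 203.32604374] [107 178  26  51 503] ((119.49314880371094, 203.18492126464844), (9.7144136428833, 53.37075424194336), 20.556045532226562)
[[0.4792 0.3242 0.046 ]
 [0.5929 0.2862 0.046 ]
 [0.5855 0.2652 0.046 ]
 [0.472  0.3033 0.046 ]]
[[0.53187042 0.29473021 0.046     ]]
foot [260.79919028 172.31174089] [ 241  153   40   40 1235] ((260.74371337890625, 172.3272247314453), 19.896141052246094) [[ 0.61184199 -0.02314979  0.01      ]]
[[ 58  58  62  57  61  63  60  59  60  58  59  62  62  61  59]
 [ 61  61  61  59  61  56  96 111  75  57  61  61  63  58  59]
 [ 58  55  59  52 182 214 214 216 212 216 177  56  58  59  62]
 [ 60  62  71 184 155 186 215 210 214 195 215 204  59  61  55]
 [ 63  57 150 138 204 174 195 225 222 218 212 242 201  56  56]
 [ 61 105 139 175 143 207 236 236 237 228 219 190 217  75  56]
 [ 60 147 143 205 143 236 238 239 239 242 219 211 219 164  58]
 [ 53 177 143 212 143 236 239 241 240 234 221 219 222 211  62]
 [ 58 203 142 191 219 149 241 243 242 215 222 198 222 198  59]
 [ 61 211 164 106 218 218 211 208 215 225 225 198 220 163  55]
 [ 61 142 220 151 136 220 225 225 223 224 160 220 221  66  55]
 [ 61  55 180 229 206  75 145 172 140 165 231 225 191  54  57]
 [ 60  59  65 217 222 219 192 182 198 223 229 204  60  57  56]
 [ 59  58  61  56 166 222 221 222 224 224 132  57  60  53  56]
 [ 59  50  60  58  59  58  66  71  62  60  61  58  59  56  57]]
scene cap approx [[ 0.61512716 -0.01693896  0.078     ]]
[[261. 172.]]
```

View pics/t1b.png

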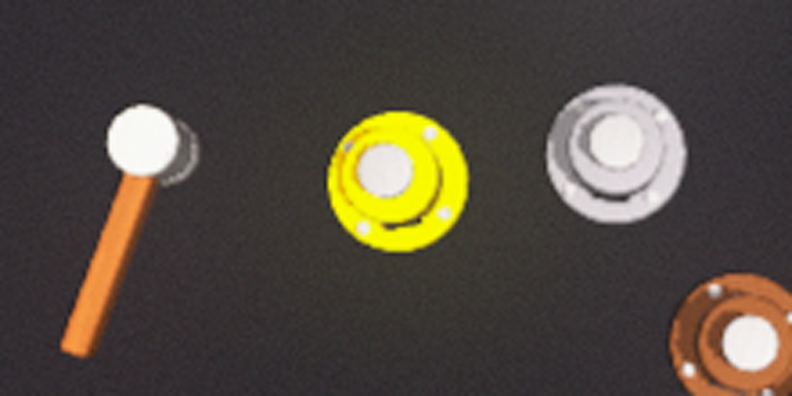

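Request:
{"fn": "carry_out", "kwargs": {"plan": [[[0, 0, 0], [0, 0, 7], 0], [[0, 0, 0], [0, 0, 7], 0], [[0, 0, 0], [0, 0, 7], 0], [[0, 0, 0], [0, 0, 7], 0], [[0, 0, 0], [0, 0, 7], 0], [[0, 0, 0], [0, 0, 7], 0], [[0, 0.036, 0], [0, 0, 0], 0], [[0, 0.036, 0], [0, 0, 0], 0], [[0, 0.036, 0], [0, 0, 0], 0], [[0, 0.036, 0], [0, 0, 0], 0], [[0, 0.036, 0], [0, 0, 0], 0], [[0, 0.036, 0], [0, 0, 0], 0]]}}

```text
time_s: 1.1
tcp_pos: [0.3384, -0.412, 0.4043]
eef_rot: [180.0, -0.0, 161.6]
contact_force: [1.5, -0.4, 1.0]
gripper_width: 0.0877
```

Request:
{"fn": "carry_out", "kwargs": {"plan": [[[0, 0.036, 0], [0, 0, 0], 0], [[0, 0.036, 0], [0, 0, 0], 0], [[0, 0.036, 0], [0, 0, 0], 0], [[0, 0.036, 0], [0, 0, 0], 0], [[0, 0.036, 0], [0, 0, 0], 0], [[0, 0.036, 0], [0, 0, 0], 0], [[0, 0.036, 0], [0, 0, 0], 0], [[0, 0.036, 0], [0, 0, 0], 0], [[0, 0.036, 0], [0, 0, 0], 0], [[0, 0.036, 0], [0, 0, 0], 0], [[0, 0.036, 0], [0, 0, 0], 0], [[0, 0.036, 0], [0, 0, 0], 0]]}}

```text
time_s: 2.1
tcp_pos: [0.4746, -0.0019, 0.4047]
eef_rot: [180.0, 0.0, 161.6]
contact_force: [0.4, -0.3, 0.3]
gripper_width: 0.0876
```

Request:
{"fn": "carry_out", "kwargs": {"plan": [[[0.003, 0.036, 0], [0, 0, 0], 0], [[0.003, 0.036, 0], [0, 0, 0], 0], [[0.003, 0.036, 0], [0, 0, 0], 0], [[0.003, 0.036, 0], [0, 0, 0], 0], [[0.003, 0.036, 0], [0, 0, 0], 0], [[0.001, 0.036, 0], [0, 0, 0], 0], [[0, 0.036, 0], [0, 0, 0], 0], [[0, 0.036, 0], [0, 0, 0], 0], [[0, 0, 0], [0, 0, 0], 0], [[0, 0, 0], [0, 0, 0], 0]]}}

```text
time_s: 2.93
tcp_pos: [0.5506, 0.2764, 0.4032]
eef_rot: [-179.9, -0.1, 161.7]
contact_force: [0.2, -0.5, -0.1]
gripper_width: 0.0873
```

```bash
python3 - <<'E'
from h import *
for nm,f,lst in(('top','t1',[('head',129,169,.064),('cap',261,169,.077)]),('scene','s1',[('head',362,267,.064),('cap',240,200,.077)])):
    im=cv2.imread(f'pics/{f}.png'); V=im.min(2)
    for n,u,v,z in lst:
        m=np.zeros(V.shape,np.uint8); p=V[v-2:v+3,u-2:u+3].mean()
        m[v-16:v+17,u-18:u+19]=(V[v-16:v+17,u-18:u+19]>p-12)
        k,l,s,c=cv2.connectedComponentsWithStats(m); i=l[v,u]; print(nm,n,p,s[i],c[i].round(1),onz(nm,c[i],z).round(4))
E
```

```text
top head 245.12 [121 160  18  18 249] [129.2 168.7] [[0.6088 0.2711 0.064 ]]
top cap 233.76 [255 162  14  14 149] [261.2 168.9] [[ 0.612  -0.0232  0.077 ]]
scene head 244.0 [352 260  22  17 298] [362.6 267.9] [[0.6063 0.2709 0.064 ]]
scene cap 227.52 [233 196  13   8  78] [239.2 199.3] [[ 0.6111 -0.0227  0.077 ]]
```

Request:
{"fn": "carry_out", "kwargs": {"plan": [[[-0.001, 0.007, 0.02], [0, 0, 0], 0], [[-0.001, 0.007, 0.02], [0, 0, 0], 0], [[0, 0, 0.02], [0, 0, 0], 0], [[0, 0, 0.02], [0, 0, 0], 0], [[0, 0, 0.02], [0, 0, 0], 0], [[0, 0, 0.02], [0, 0, 0], 0], [[0, 0, 0], [0, 0, 0], 0], [[0, 0, 0], [0, 0, 0], 0]]}}

```text
time_s: 3.6
tcp_pos: [0.5565, 0.2862, 0.2842]
eef_rot: [-179.9, -0.1, 161.6]
contact_force: [0.1, -0.3, 1.2]
gripper_width: 0.0872
```

```bash
python3 - <<'E'
from h import *
im=snap('scene','s2.png')
cv2.imwrite('pics/s2b.png',cv2.resize(im[150:330,250:470,::-1],None,fx=3,fy=3))
E
```

```text
(no output)
```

View pics/s2b.png

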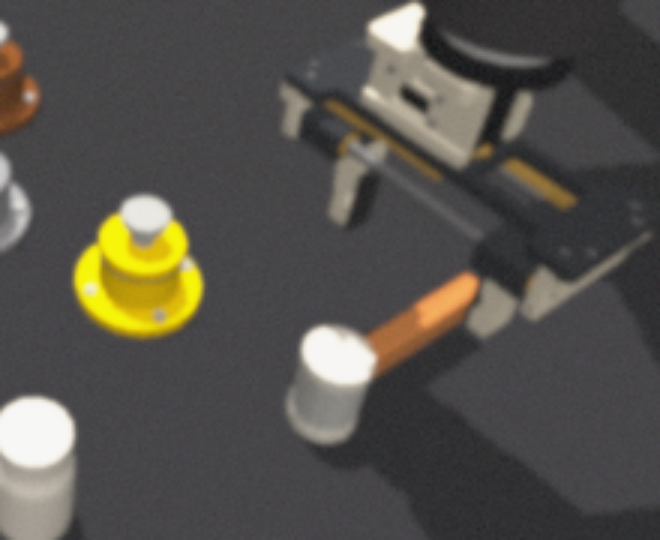

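Request:
{"fn": "carry_out", "kwargs": {"plan": [[[0.001, 0.0025, 0.015], [0, 0, 0], 0], [[0, 0, 0.016], [0, 0, 0], 0], [[0, 0, 0.016], [0, 0, 0], 0], [[0, 0, 0.016], [0, 0, 0], 0], [[0, 0, 0.016], [0, 0, 0], 0], [[0, 0, 0.012], [0, 0, 0], 0], [[0, 0, 0], [0, 0, 0], 0], [[0, 0, 0], [0, 0, 0], 0]]}}

```text
time_s: 4.32
tcp_pos: [0.557, 0.29, 0.1943]
eef_rot: [180.0, 0.0, 161.6]
contact_force: [-0.5, 0.2, 0.6]
gripper_width: 0.0877
```

Request:
{"fn": "carry_out", "kwargs": {"plan": [[[0, 0, 0], [0, 0, 0], 255], [[0, 0, 0], [0, 0, 0], 255], [[0, 0, 0], [0, 0, 0], 255], [[0, 0, 0], [0, 0, 0], 255], [[0, 0, 0], [0, 0, 0], 255], [[0, 0, 0], [0, 0, 0], 255], [[0, 0, 0], [0, 0, 0], 255], [[0, 0, 0], [0, 0, 0], 255], [[0, 0, 0], [0, 0, 0], 255], [[0, 0, 0], [0, 0, 0], 255]], "grip_force": 58}}

```text
time_s: 5.15
tcp_pos: [0.5566, 0.29, 0.1936]
eef_rot: [-180.0, -0.0, 161.6]
contact_force: [0.2, 0.3, -0.1]
gripper_width: 0.0264
```

Request:
{"fn": "carry_out", "kwargs": {"plan": [[[0, 0, 0], [0, 0, 0], 255], [[0, 0, 0], [0, 0, 0], 255], [[0, 0, 0], [0, 0, 0], 255], [[0, 0, 0], [0, 0, 0], 255], [[0, 0, 0], [0, 0, 0], 255], [[0, 0, 0], [0, 0, 0], 255]]}}

```text
time_s: 5.65
tcp_pos: [0.5566, 0.2898, 0.1936]
eef_rot: [-180.0, -0.0, 161.6]
contact_force: [0.4, -1.2, -0.3]
gripper_width: 0.0177
```

Request:
{"fn": "carry_out", "kwargs": {"plan": [[[0, 0, -0.008], [0, 0, 0], 255], [[0, 0, -0.015], [0, 0, 0], 255], [[0, 0, -0.02], [0, 0, 0], 255], [[0, 0, -0.02], [0, 0, 0], 255], [[0, 0, -0.02], [0, 0, 0], 255], [[0, 0, -0.02], [0, 0, 0], 255], [[0, 0, -0.015], [0, 0, 0], 255], [[0, 0, -0.012], [0, 0, 0], 255], [[0, 0, 0], [0, 0, 0], 255], [[0, 0, 0], [0, 0, 0], 255]]}}

```text
time_s: 6.48
tcp_pos: [0.5565, 0.2899, 0.3239]
eef_rot: [179.9, 0.0, 161.6]
contact_force: [0.0, -0.5, -3.1]
gripper_width: 0.0174
```

```bash
python3 - <<'E'
from h import *
im=snap('scene','s3.png'); t=snap('top','t3.png'); s=r.get_state()
print(s['tcp_pos'],s['eef_rot'],s['contact_force'],s['moment'],s['gripper_width'])
a=cv2.resize(im[110:330,230:470,::-1],(400,367)); b=cv2.resize(t[80:300,60:300,::-1],(400,367)); cv2.imwrite('pics/st3.png',np.hstack([a,b]))
E
```

```text
[0.55622915 0.28966897 0.3223786 ] [-1.79915811e+02 -7.44008682e-02  1.61577463e+02] [-0.67206746 -0.37835104 -3.21944038] [-0.01708714  0.12397756 -0.0190814 ] 0.017150235641330232
```

View pics/st3.png

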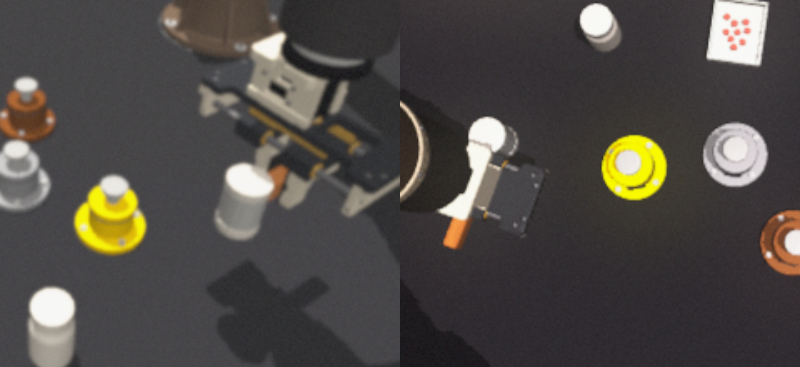

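Request:
{"fn": "carry_out", "kwargs": {"plan": [[[-0.004, -0.012, 0], [0, 0, 0], 255], [[-0.0085, -0.0245, 0], [0, 0, 0], 255], [[-0.0095, -0.0275, 0], [0, 0, 0], 255], [[-0.0095, -0.0275, 0], [0, 0, 0], 255], [[-0.0095, -0.0275, 0], [0, 0, 0], 255], [[-0.0095, -0.0275, 0], [0, 0, 0], 255], [[-0.0095, -0.0275, 0], [0, 0, 0], 255], [[-0.0095, -0.0275, 0], [0, 0, 0], 255], [[-0.0095, -0.0275, 0], [0, 0, 0], 255], [[-0.009, -0.026, 0], [0, 0, 0], 255], [[-0.0055, -0.0155, 0], [0, 0, 0], 255], [[-0.003, -0.0085, 0], [0, 0, 0], 255]]}}

```text
time_s: 7.58
tcp_pos: [0.5594, -0.0077, 0.3225]
eef_rot: [-179.9, -0.1, 161.5]
contact_force: [0.3, -0.2, -3.4]
gripper_width: 0.0174
```

Request:
{"fn": "carry_out", "kwargs": {"plan": [[[0, 0, 0], [0, 0, 0], 255], [[0, 0, 0], [0, 0, 0], 255], [[0, 0, 0], [0, 0, 0], 255]]}}

```text
time_s: 7.83
tcp_pos: [0.5601, -0.0048, 0.3232]
eef_rot: [-180.0, -0.0, 161.6]
contact_force: [0.4, 0.7, -3.6]
gripper_width: 0.0178
```

```bash
python3 - <<'E'
from h import *
im=snap('scene','s4.png'); t=snap('top','t4.png'); s=r.get_state()
print(s['tcp_pos'],s['eef_rot'],s['contact_force'],s['moment'],s['gripper_width'])
z=.193-.159; 
head=s['tcp_pos']+[.0519,-.018,0]; print(proj('top',[*head[:2],s['tcp_pos'][2]-.1296]),proj('scene',[*head[:2],s['tcp_pos'][2]-.1296]))
a=cv2.resize(im[90:310,130:370,::-1],(400,367)); b=cv2.resize(t[90:310,150:390,::-1],(400,367)); cv2.imwrite('pics/st4.png',np.hstack([a,b]))
E
```

```text
[ 0.56018128 -0.00444517  0.32345458] [-1.79995716e+02 -1.36857256e-02  1.61651545e+02] [ 0.00456759 -0.53999316 -2.31148759] [0.02868842 0.07372165 0.05058441] 0.017503702286190026
[[261.60752204 161.6794209 ]] [[237.49548547 155.49159367]]
```

View pics/st4.png

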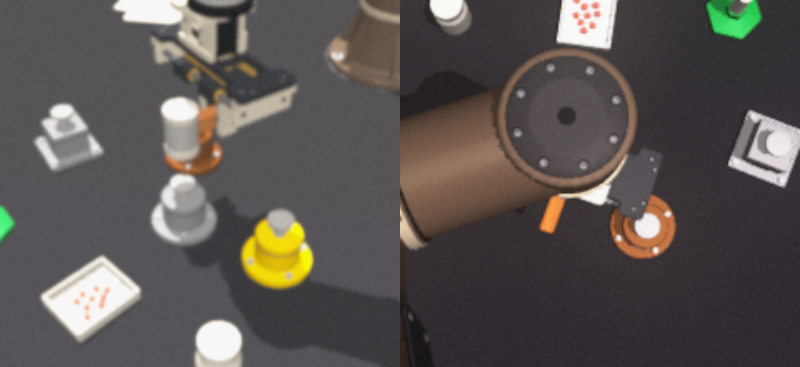

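Request:
{"fn": "carry_out", "kwargs": {"plan": [[[0, 0, 0.006], [0, 0, 0], 255], [[0, 0, 0.01], [0, 0, 0], 255], [[0, 0, 0.012], [0, 0, 0], 255], [[0, 0, 0.01], [0, 0, 0], 255], [[0, 0, 0.006], [0, 0, 0], 255], [[0, 0, 0.002], [0, 0, 0], 255], [[0, 0, 0], [0, 0, 0], 255], [[0, 0, 0], [0, 0, 0], 255]]}}

```text
time_s: 8.6
tcp_pos: [0.5604, -0.0052, 0.2778]
eef_rot: [-180.0, 0.0, 161.6]
contact_force: [-0.1, -0.5, -3.0]
gripper_width: 0.0176
```

Request:
{"fn": "carry_out", "kwargs": {"plan": [[[0, 0, 0.002], [0, 0, 0], 255], [[0, 0, 0.002], [0, 0, 0], 255], [[0, 0, 0.002], [0, 0, 0], 255], [[0, 0, 0.002], [0, 0, 0], 255], [[0, 0, 0.002], [0, 0, 0], 255]]}}

```text
time_s: 9.02
tcp_pos: [0.5601, -0.0053, 0.2677]
eef_rot: [180.0, 0.0, 161.6]
contact_force: [-2.8, 0.7, 1.3]
gripper_width: 0.0173
```

Request:
{"fn": "carry_out", "kwargs": {"plan": [[[0, 0, 0.002], [0, 0, 0], 255], [[0, 0, 0.002], [0, 0, 0], 255], [[0, 0, 0.001], [0, 0, 0], 255], [[0, 0, 0.001], [0, 0, 0], 255]]}}

```text
time_s: 9.35
tcp_pos: [0.5601, -0.0052, 0.2618]
eef_rot: [180.0, 0.0, 161.6]
contact_force: [-3.0, 0.8, 2.5]
gripper_width: 0.0177
```

Request:
{"fn": "carry_out", "kwargs": {"plan": [[[0, 0, 0.002], [0, 0, 0], 255], [[0, 0, 0.002], [0, 0, 0], 255], [[0, 0, 0.001], [0, 0, 0], 255], [[0, 0, 0.001], [0, 0, 0], 255]]}}

```text
time_s: 9.68
tcp_pos: [0.5601, -0.0052, 0.2556]
eef_rot: [-180.0, -0.0, 161.6]
contact_force: [-3.1, 1.0, 2.7]
gripper_width: 0.0176
```

Request:
{"fn": "carry_out", "kwargs": {"plan": [[[0, 0, 0.001], [0, 0, 0], 255], [[0, 0, 0], [0, 0, 0], 255]]}}

```text
time_s: 9.85
tcp_pos: [0.5601, -0.0052, 0.2553]
eef_rot: [-180.0, 0.0, 161.6]
contact_force: [-5.6, 2.0, 9.0]
gripper_width: 0.0178
```

```bash
python3 - <<'E'
from h import *
im=snap('scene','s5.png'); s=r.get_state()
print(s['tcp_pos'],s['contact_force'],s['moment'])
cv2.imwrite('pics/s5b.png',cv2.resize(im[130:260,180:320,::-1],None,fx=5,fy=4.5,interpolation=cv2.INTER_CUBIC))
E
```

```text
[ 0.56005729 -0.00518725  0.25530858] [-5.66943906  1.83401698  9.95628155] [ 0.54436279  1.98458608 -0.01558815]
```

View pics/s5b.png

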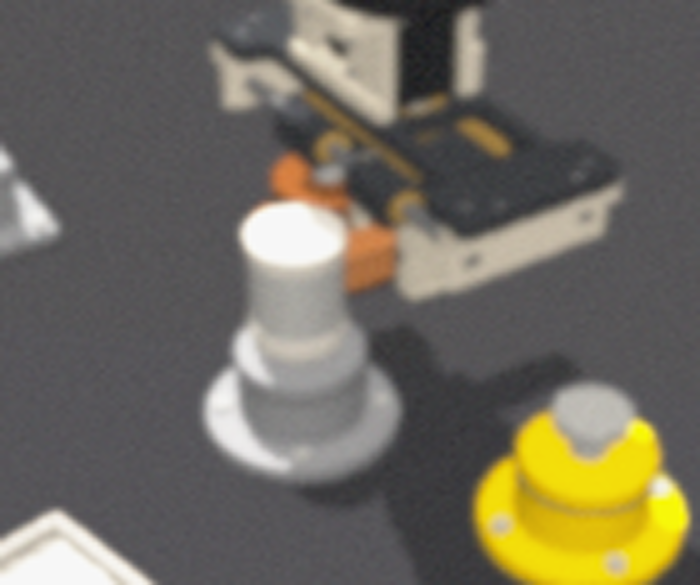

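Request:
{"fn": "carry_out", "kwargs": {"plan": [[[0, 0, 0.001], [0, 0, 0], 255], [[0, 0, 0], [0, 0, 0], 255]]}}

```text
time_s: 10.07
tcp_pos: [0.56, -0.0052, 0.2551]
eef_rot: [-180.0, 0.0, 161.6]
contact_force: [-10.2, 2.0, 16.5]
gripper_width: 0.0177
```

Request:
{"fn": "carry_out", "kwargs": {"plan": [[[0, 0, -0.003], [0, 0, 0], 255], [[0, 0, -0.008], [0, 0, 0], 255], [[0, 0, -0.015], [0, 0, 0], 255], [[0, 0, -0.02], [0, 0, 0], 255], [[0, 0, -0.02], [0, 0, 0], 255], [[0, 0, -0.007], [0, 0, 0], 255], [[0, 0, 0], [0, 0, 0], 255], [[0, 0, 0], [0, 0, 0], 255]]}}

```text
time_s: 10.73
tcp_pos: [0.5599, -0.0053, 0.3261]
eef_rot: [180.0, -0.0, 161.6]
contact_force: [0.2, -0.1, -3.9]
gripper_width: 0.0178
```

```bash
python3 - <<'E'
from h import *
im=snap('scene','s6.png'); s=r.get_state()
print(s['tcp_pos'],s['contact_force'],s['moment'])
a=cv2.imread('pics/s1.png')[180:240,205:285]; b=im[130:240,205:285,::-1]
print(onz('scene',[239.2,199.3],.077),proj('scene',[.6117,-.023,.078]),proj('scene',[.6117,-.023,.062]))
cv2.imwrite('pics/s6b.png',np.hstack([cv2.resize(a,(400,300),interpolation=cv2.INTER_CUBIC),cv2.resize(b[50:],(400,300),interpolation=cv2.INTER_CUBIC)]))
V=im.min(2)
c=im[130:180,205:285]
cv2.imwrite('pics/s6c.png',np.vstack([cv2.imread('pics/s6b.png'),cv2.resize(im[110:185,190:290,::-1],(400,300)).repeat(1,0) if 0 else np.hstack([cv2.resize(im[110:185,190:290,::-1],(400,300)),np.zeros((300,400,3),np.uint8)])]))
E
```

```text
[ 0.55967851 -0.00532181  0.32545694] [-0.02537107  0.05890184 -4.18556197] [ 0.00229903  0.19285227 -0.00536986]
[[ 0.6110048  -0.02272675  0.077     ]] [[238.89135679 199.07086071]] [[239.07418464 204.45959515]]
```

View pics/s6c.png

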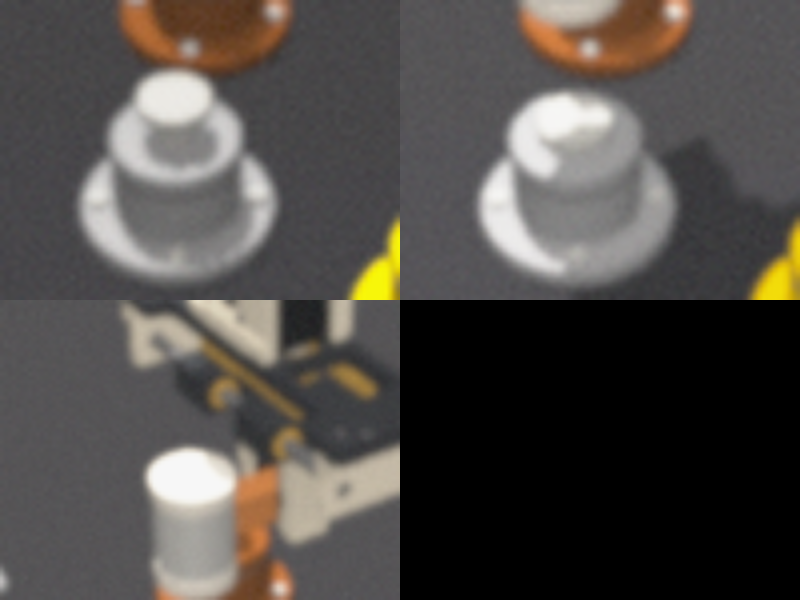

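The cap moved from row 199 to about 204 in the scene view, and the press ended on a hard stop. So the plunger is home. Now I carry the mallet back to its free starting spot.

Request:
{"fn": "carry_out", "kwargs": {"plan": [[[0.004, 0.012, 0], [0, 0, 0], 255], [[0.0085, 0.0245, 0], [0, 0, 0], 255], [[0.0095, 0.0275, 0], [0, 0, 0], 255], [[0.0095, 0.0275, 0], [0, 0, 0], 255], [[0.0095, 0.0275, 0], [0, 0, 0], 255], [[0.0095, 0.0275, 0], [0, 0, 0], 255], [[0.0095, 0.0275, 0], [0, 0, 0], 255], [[0.0095, 0.0275, 0], [0, 0, 0], 255], [[0.0095, 0.0275, 0], [0, 0, 0], 255], [[0.009, 0.026, 0], [0, 0, 0], 255], [[0.0055, 0.0155, 0], [0, 0, 0], 255], [[0.003, 0.0085, 0], [0, 0, 0], 255]]}}

```text
time_s: 11.78
tcp_pos: [0.5561, 0.2925, 0.3251]
eef_rot: [-179.9, -0.1, 161.7]
contact_force: [0.9, 0.6, -4.5]
gripper_width: 0.0178
```

Request:
{"fn": "carry_out", "kwargs": {"plan": [[[0, 0, 0.006], [0, 0, 0], 255], [[0, 0, 0.015], [0, 0, 0], 255], [[0, 0, 0.02], [0, 0, 0], 255], [[0, 0, 0.02], [0, 0, 0], 255], [[0, 0, 0.02], [0, 0, 0], 255], [[0, 0, 0.018], [0, 0, 0], 255], [[0, 0, 0.012], [0, 0, 0], 255], [[0, 0, 0.007], [0, 0, 0], 255], [[0, 0, 0.004], [0, 0, 0], 255], [[0, 0, 0.003], [0, 0, 0], 255], [[0, 0, 0], [0, 0, 0], 255], [[0, 0, 0], [0, 0, 0], 255]]}}

```text
time_s: 12.78
tcp_pos: [0.5569, 0.2901, 0.2024]
eef_rot: [179.9, 0.0, 161.6]
contact_force: [0.1, 0.2, -3.0]
gripper_width: 0.0174
```

Request:
{"fn": "carry_out", "kwargs": {"plan": [[[0, 0, 0.001], [0, 0, 0], 255], [[0, 0, 0.001], [0, 0, 0], 255], [[0, 0, 0.001], [0, 0, 0], 255], [[0, 0, 0.001], [0, 0, 0], 255], [[0, 0, 0], [0, 0, 0], 255], [[0, 0, 0], [0, 0, 0], 255]]}}

```text
time_s: 13.28
tcp_pos: [0.5566, 0.29, 0.1976]
eef_rot: [-180.0, -0.0, 161.6]
contact_force: [0.5, 0.6, -2.3]
gripper_width: 0.0175
```

Request:
{"fn": "carry_out", "kwargs": {"plan": [[[0, 0, 0.001], [0, 0, 0], 255], [[0, 0, 0.001], [0, 0, 0], 255], [[0, 0, 0.001], [0, 0, 0], 255], [[0, 0, 0], [0, 0, 0], 255], [[0, 0, 0], [0, 0, 0], 255]]}}

```text
time_s: 13.7
tcp_pos: [0.5566, 0.2899, 0.1945]
eef_rot: [-180.0, -0.0, 161.6]
contact_force: [1.0, -0.2, -2.9]
gripper_width: 0.0176
```

Request:
{"fn": "carry_out", "kwargs": {"plan": [[[0, 0, 0.0005], [0, 0, 0], 255], [[0, 0, 0.0005], [0, 0, 0], 255], [[0, 0, 0], [0, 0, 0], 255], [[0, 0, 0], [0, 0, 0], 255]]}}

```text
time_s: 14.03
tcp_pos: [0.5567, 0.29, 0.1937]
eef_rot: [180.0, 0.0, 161.6]
contact_force: [-0.5, -0.1, -2.9]
gripper_width: 0.0174
```

Request:
{"fn": "carry_out", "kwargs": {"plan": [[[0, 0, 0.0005], [0, 0, 0], 255], [[0, 0, 0.0005], [0, 0, 0], 255], [[0, 0, 0], [0, 0, 0], 255]]}}

```text
time_s: 14.28
tcp_pos: [0.5566, 0.29, 0.1935]
eef_rot: [180.0, 0.0, 161.6]
contact_force: [-3.1, -0.3, 5.0]
gripper_width: 0.0177
```

Request:
{"fn": "carry_out", "kwargs": {"plan": [[[0, 0, -0.0005], [0, 0, 0], 255], [[0, 0, 0], [0, 0, 0], 255], [[0, 0, 0], [0, 0, 0], 200], [[0, 0, 0], [0, 0, 0], 150], [[0, 0, 0], [0, 0, 0], 100], [[0, 0, 0], [0, 0, 0], 50], [[0, 0, 0], [0, 0, 0], 0], [[0, 0, 0], [0, 0, 0], 0], [[0, 0, 0], [0, 0, 0], 0], [[0, 0, 0], [0, 0, 0], 0], [[0, 0, 0], [0, 0, 0], 0], [[0, 0, 0], [0, 0, 0], 0]], "grip_force": 20}}

```text
time_s: 15.28
tcp_pos: [0.5567, 0.2899, 0.1932]
eef_rot: [180.0, 0.0, 161.6]
contact_force: [-0.6, 0.3, 0.7]
gripper_width: 0.0737
```

Request:
{"fn": "carry_out", "kwargs": {"plan": [[[0, 0, -0.008], [0, 0, 0], 0], [[0, 0, -0.015], [0, 0, 0], 0], [[0, 0, -0.02], [0, 0, 0], 0], [[0, 0, -0.025], [0, 0, 0], 0], [[0, 0, -0.025], [0, 0, 0], 0], [[0, 0, -0.025], [0, 0, 0], 0], [[0, 0, -0.025], [0, 0, 0], 0], [[0.02, 0.02, -0.025], [0, 0, 0], 0], [[0.03, 0.02, -0.02], [0, 0, 0], 0], [[0.03, 0.02, 0], [0, 0, 0], 0], [[0.02, 0.02, 0], [0, 0, 0], 0], [[0, 0, 0], [0, 0, 0], 0]]}}

```text
time_s: 16.28
tcp_pos: [0.4848, 0.4009, 0.3826]
eef_rot: [179.8, 0.0, 161.8]
contact_force: [0.4, -0.3, 0.2]
gripper_width: 0.0873
```

```bash
python3 - <<'E'
from h import *
im=snap('scene','s7.png'); t=snap('top','t7.png'); s=r.get_state()
print(s['time_s'],s['tcp_pos'],s['contact_force'],s['gripper_width'])
a=cv2.resize(im[110:350,130:450,::-1],(400,300)); b=cv2.resize(t[80:320,90:410,::-1],(400,300)); cv2.imwrite('pics/st7.png',np.hstack([a,b]))
a=cv2.imread('pics/s1.png')[110:350,130:450]; b=cv2.imread('pics/t1.png')[80:320,90:410]
cv2.imwrite('pics/st7.png',np.vstack([cv2.imread('pics/st7.png'),np.hstack([cv2.resize(a,(400,300)),cv2.resize(b,(400,300))])]))
E
```

```text
16.3833 [0.48624681 0.39827322 0.38178069] [0.12687244 0.42891026 0.14090272] 0.08790530108535978
```

View pics/st7.png

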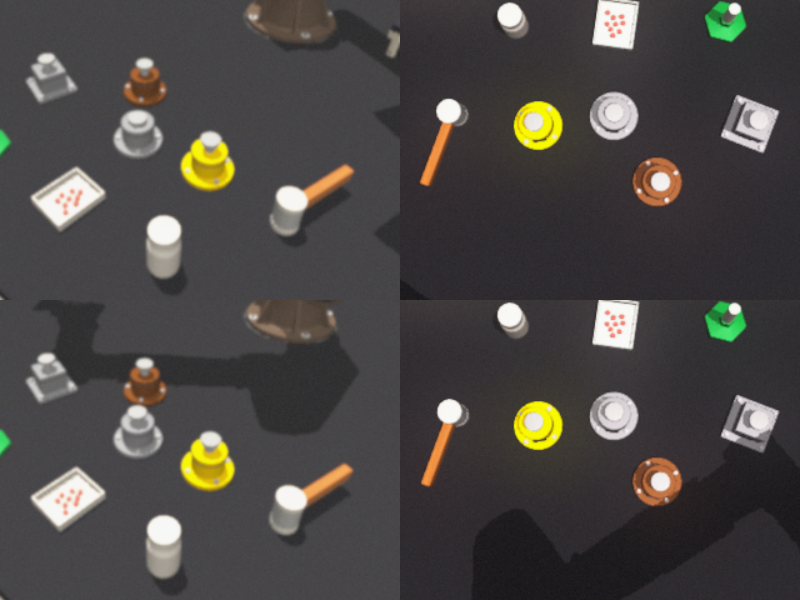

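The mallet stands on its head at its old place, the grey round cap is visibly down, and everything else is unchanged. I make one numeric check of the cap and then hand in.

```bash
python3 - <<'E'
from h import *
V=cv2.imread('pics/s7.png').min(2); u,v=239,204
m=np.zeros(V.shape,np.uint8); m[v-10:v+10,u-12:u+13]=V[v-10:v+10,u-12:u+13]>V[v-2:v+3,u-2:u+3].mean()-12
k,l,s,c=cv2.connectedComponentsWithStats(m); i=l[v,u]; print(s[i],c[i],onz('scene',c[i],.062))
r.close_job()
E
```

```text
[233 200  14   8  87] [239.34482759 203.25287356] [[ 0.6082173  -0.02513335  0.062     ]]
the job is handed in; nothing more can be done
```

I drove the round die's plunger down with the mallet held in the gripper, then stood the mallet back on its head at its starting spot and let go. The job is handed in at about 16.4 s of the 48 s allowed, but one check left some doubt about the last few millimetres of plunger travel.

- **Plunger home:** The press ended on a hard stop. The vertical force rose from about 3 N to 16.5 N with almost no further motion. The tool stopped at z = 0.2551 m, against 0.2555 m expected for the cap at 62 mm.
- **Check that disagreed:** In the last picture the cap's centre was at row 203.3, where 204.5 was expected for fully home and 199.1 for fully up. Taken literally, that is up to about 3.5 mm short. I think this is coarse masking of white on light grey, because the force and tool height both point to the stop, but I did not resolve it before handing in.
- **Everything else:** In the before and after pictures the square die and both look-alikes appear unmoved. The mallet stands upright and clear of the dies. The gripper was open and away from everything, with about 0.5 N on the tool.

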